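Re-rack the egg pots in reverse order

TASK

Move the four capped egg pots from the white rack to the wooden rack, in reverse order: seen from the robot, the pot that stands at the left end of the white rack goes to the right end of the wooden rack, and so on along the row. Each pot must stand upright and flat in its own recess of the wooden rack; keep the pots upright on the way and set them down, do not drop them.

Things in the scene. Friction and masses are not known exactly. Their poses are not given: they have to be found in the camera images.
- white_rack: White plastic rack that holds the pots at the start. Fixed, 116 x 330 x 16 mm, yaw within 8 deg. Four square recesses, 62 x 62 mm, 10 mm deep (floor 6 mm above the bench), at x = 0, y = +120, +40, -40, -120 mm. Origin: centre of its underside, on the bench; y points to the robot's left, z up. Four coloured tabs lie along its edge on the robot's side.
- wood_rack: Pale wooden rack, empty at the start. Fixed, 116 x 330 x 16 mm, yaw within 8 deg. Four square recesses, 62 x 62 mm, 10 mm deep (floor 6 mm above the bench), at x = 0, y = +120, +40, -40, -120 mm. Origin: centre of its underside, on the bench; y points to the robot's left, z up. It lies beyond or in front of the white rack.
- pot_red_center (a point): Loose clear pot, red lid, brown egg inside: upright cylinder 44 mm in diameter, 74 mm tall with the lid (top 16 mm, 45 mm wide, fixed on), 60 to 130 g. This point: on its axis half-way up, 37 mm above its foot, so 43 mm above the bench in a recess of either rack. Yaw does not matter. Pots stand about 80 mm apart along the rack.
- pot_yellow_center (a point): Loose clear pot, yellow lid, brown egg inside: upright cylinder 44 mm in diameter, 74 mm tall with the lid (top 16 mm, 45 mm wide, fixed on), 60 to 130 g. This point: on its axis half-way up, 37 mm above its foot, so 43 mm above the bench in a recess of either rack. Yaw does not matter. Pots stand about 80 mm apart along the rack.
- pot_green_center (a point): Loose clear pot, green lid, brown egg inside: upright cylinder 44 mm in diameter, 74 mm tall with the lid (top 16 mm, 45 mm wide, fixed on), 60 to 130 g. This point: on its axis half-way up, 37 mm above its foot, so 43 mm above the bench in a recess of either rack. Yaw does not matter. Pots stand about 80 mm apart along the rack.
- pot_blue_center (a point): Loose clear pot, blue lid, brown egg inside: upright cylinder 44 mm in diameter, 74 mm tall with the lid (top 16 mm, 45 mm wide, fixed on), 60 to 130 g. This point: on its axis half-way up, 37 mm above its foot, so 43 mm above the bench in a recess of either rack. Yaw does not matter. Pots stand about 80 mm apart along the rack.
- tab_red: Red tab, 18 x 50 x 3 mm, fixed on the white rack's edge at x = -45 mm in the rack's frame, beside the recess where the pot with the red lid starts (same y in the rack's frame); it shows where that pot came from. Origin: centre of its underside; axes as the rack's.
- tab_yellow: Yellow tab, 18 x 50 x 3 mm, fixed on the white rack's edge at x = -45 mm in the rack's frame, beside the recess where the pot with the yellow lid starts (same y in the rack's frame); it shows where that pot came from. Origin: centre of its underside; axes as the rack's.
- tab_green: Green tab, 18 x 50 x 3 mm, fixed on the white rack's edge at x = -45 mm in the rack's frame, beside the recess where the pot with the green lid starts (same y in the rack's frame); it shows where that pot came from. Origin: centre of its underside; axes as the rack's.
- tab_blue: Blue tab, 18 x 50 x 3 mm, fixed on the white rack's edge at x = -45 mm in the rack's frame, beside the recess where the pot with the blue lid starts (same y in the rack's frame); it shows where that pot came from. Origin: centre of its underside; axes as the rack's.

How it is judged:
At the end, for the whole second after the job is handed in: Every pot is in the wooden rack, in the recess whose y in that rack is minus the y of its colour's tab in the white rack; its centre is within 13 mm of the recess's centre along each rack axis and 39 to 47 mm above the rack's underside, it is upright within 0.1 rad and at rest (under 20 mm/s) (((y of tab_red in the frame of white_rack between 0.108 and 0.132 m and y of pot_red_center in the frame of wood_rack between -0.133 and -0.107 m) or (y of tab_red in the frame of white_rack between 0.028 and 0.052 m and y of pot_red_center in the frame of wood_rack between -0.053 and -0.027 m) or (y of tab_red in the frame of white_rack between -0.052 and -0.028 m and y of pot_red_center in the frame of wood_rack between 0.027 and 0.053 m) or (y of tab_red in the frame of white_rack between -0.132 and -0.108 m and y of pot_red_center in the frame of wood_rack between 0.107 and 0.133 m)) and x of pot_red_center in the frame of wood_rack between -0.013 and 0.013 m and z of pot_red_center in the frame of wood_rack between 0.039 and 0.047 m and angle between each of pot_red_center, pot_yellow_center, pot_green_center, pot_blue_center's own z axis and vertical below 0.1 rad and linear speed of each of pot_red, pot_yellow, pot_green, pot_blue below 0.02 m/s and ((y of tab_yellow in the frame of white_rack between 0.108 and 0.132 m and y of pot_yellow_center in the frame of wood_rack between -0.133 and -0.107 m) or (y of tab_yellow in the frame of white_rack between 0.028 and 0.052 m and y of pot_yellow_center in the frame of wood_rack between -0.053 and -0.027 m) or (y of tab_yellow in the frame of white_rack between -0.052 and -0.028 m and y of pot_yellow_center in the frame of wood_rack between 0.027 and 0.053 m) or (y of tab_yellow in the frame of white_rack between -0.132 and -0.108 m and y of pot_yellow_center in the frame of wood_rack between 0.107 and 0.133 m)) and x of pot_yellow_center in the frame of wood_rack between -0.013 and 0.013 m and z of pot_yellow_center in the frame of wood_rack between 0.039 and 0.047 m and ((y of tab_green in the frame of white_rack between 0.108 and 0.132 m and y of pot_green_center in the frame of wood_rack between -0.133 and -0.107 m) or (y of tab_green in the frame of white_rack between 0.028 and 0.052 m and y of pot_green_center in the frame of wood_rack between -0.053 and -0.027 m) or (y of tab_green in the frame of white_rack between -0.052 and -0.028 m and y of pot_green_center in the frame of wood_rack between 0.027 and 0.053 m) or (y of tab_green in the frame of white_rack between -0.132 and -0.108 m and y of pot_green_center in the frame of wood_rack between 0.107 and 0.133 m)) and x of pot_green_center in the frame of wood_rack between -0.013 and 0.013 m and z of pot_green_center in the frame of wood_rack between 0.039 and 0.047 m and ((y of tab_blue in the frame of white_rack between 0.108 and 0.132 m and y of pot_blue_center in the frame of wood_rack between -0.133 and -0.107 m) or (y of tab_blue in the frame of white_rack between 0.028 and 0.052 m and y of pot_blue_center in the frame of wood_rack between -0.053 and -0.027 m) or (y of tab_blue in the frame of white_rack between -0.052 and -0.028 m and y of pot_blue_center in the frame of wood_rack between 0.027 and 0.053 m) or (y of tab_blue in the frame of white_rack between -0.132 and -0.108 m and y of pot_blue_center in the frame of wood_rack between 0.107 and 0.133 m)) and x of pot_blue_center in the frame of wood_rack between -0.013 and 0.013 m and z of pot_blue_center in the frame of wood_rack between 0.039 and 0.047 m); the robot touches nothing.
It fails at once if a pot is tipped (more than 40 degrees from upright) (angle between any of pot_red_center, pot_yellow_center, pot_green_center, pot_blue_center's own z axis and vertical above 0.7 rad).
It fails at once if a pot is dropped (falls freely at more than 0.7 m/s) ((linear speed of pot_red above 0.7 m/s and contact force between pot_red and the fingers below 0.05 N) or (linear speed of pot_yellow above 0.7 m/s and contact force between pot_yellow and the fingers below 0.05 N) or (linear speed of pot_green above 0.7 m/s and contact force between pot_green and the fingers below 0.05 N) or (linear speed of pot_blue above 0.7 m/s and contact force between pot_blue and the fingers below 0.05 N)).
It also fails if it takes over 115 s, if anything falls off the work surface, if the arm or the gripper's body presses on something with over 40 N, if the wrist force passes 120 N, or if a joint passes its speed limit or range.

ROBOT

A 6-joint arm with a two-finger parallel gripper is mounted at the origin on the work surface. World frame = base frame: x ahead of the robot, y to its left, z up, the work surface at z = 0. Lengths are in m, angles in rad, forces in N, time in s.
With the tool pointing down it reaches from about 0.275 to 0.75 m from the base axis. Payload 10.2 kg.
Tool frame: the origin (TCP) lies at the very end of the fingers, on their centre line; the grasp point (between the pads) lies 19 mm behind it; z points along the fingers, y is the line along which they close (so a half turn about z gives the same grasp; the last joint's range is limited). The gripper opens to 88 mm and grips with 3 to 60 N. Pads are 18 mm wide; open, the fingers measure 123 mm over their backs; the gripper's body (75 mm by 187 mm) begins 45 mm behind the grasp point.
Start: joints at [-1.489, 0.313, 1.498, -0, 1.331, -0.223], TCP at [0.158, -0.501, 0.207] pointing down, gripper open.
Joint ranges: [-2.94, 2.94], [-0.97, 2.17], [0.19, 2.56], [-1.23, 4.37], [0.02, 3.11], [-2.88, 2.88]. Speed limits (rad/s): [2.39, 2.39, 3.01, 3.14, 3.14, 3.14].

INTERFACE

Orientations are given as a rotation vector (axis times angle).
In Python, from workcell import sensors, get_image, ctrl, find_in, regions_of gives the robot as it stands. The module is installed in compiled form; this text tells all that it offers.
- The arm moves only by the tool move_arm, never from a script. Its argument "deltas" is one flat list of numbers, 7 for each row, row after row: the shift along the tool's x, y, z in cm, then the turn, a rotation vector about the tool's x, y, z in rad, then the opening, from 0 (shut) to 1 (fully open). In form: [dx, dy, dz, rx, ry, rz, fingers, dx, dy, dz, rx, ry, rz, fingers, ...]. A call has 1 to 10 rows; each row shifts and turns the commanded pose from where the row before left it, along the tool's axes as they then stand; what a row does not reach is not made up. A row lasts 1/8 s, in which the tool goes at most 62.5 mm and 10.7 degrees, less where a joint would pass 70% of its speed; a pose out of reach is approached as far as the arm can. A call with a gripper value outside its range is refused whole. The fingers move at their own pace and stop on an object; the grip force is fixed at half the most. Time passes only in rows, so rows that do not move let the fingers close. It gives the time, the measured TCP pose, the force, the opening and the grip force at its end, in the units of the state.
- sensors.get_state(): the state, without advancing time (a new reading comes with each control period).
- get_image(name): name is "scene" or "side" or "wrist"; returns a dict with "pixels" (480x640x3 uint8, red, green, blue), "depth" (480x640 float32, m along the optical axis (not along the pixel's ray), 0 where there is no reading), "intrinsics" (3x3 intrinsics, pixels), "k1" (the pictures are not rectified: a ray, as slopes to the right and down, at radius r is drawn at 1 + k1 r^2 times it, then the intrinsics apply), "R" (3x3) and "t" (3): a world point X has camera coordinates R X + t. Camera axes: x right, y down, z forward; pixel columns grow to the right and rows downward; lengths in m; the calibration is good to about 2 mm. A picture is of the moment at which its call begins.
- ctrl.sign_off(): hands the job in; it is judged then, once.
Trained networks look in a picture, given as the dict that the camera call returned (one of the last four; its "shot" number tells which), for a name from the list of things; names that differ only in an ending like _2 or _b are one class to them, and where a whole thing is asked for, a point or a joint stands for the part that bears it (a point fixed in the world has none). Each returns a list of dicts, best first, with "confidence" (0 to 1); they miss things now and then, are a little off and sometimes report something else, mostly with a low value. They report only what shows in the picture. A call takes as long as a camera call.
- find_in(target, picture): "bbox" ([left, top, width, height] in pixels, round what is visible of it).
- regions_of(target, picture): "mask" (480x640 bool, what is visible of it) and "bbox" ([left, top, width, height] in pixels, round what is visible of it).
The state is a dict: "t": time; "joint_positions": joint angles; "joint_velocities": joint speeds; "tau": joint torques, N m; "tcp_pos": TCP position; "tool_rot": TCP orientation; "ft_force": force on the tool from outside, world axes, zero at the start; "wrist_torque": the same for the moment, N m; "gripper_width": finger opening in m; "grip_force": force on a finger pad.
Only numpy, scipy, OpenCV 4.12 (cv2) and the standard library are available. Lean on these libraries where they do the work, as an engineer would, in place of code of your own. Each camera call takes 0.05 s, during which the arm holds its last target. There are 200 camera calls.

## Working session

There is one attempt and no reset: what is moved stays moved. The work goes in short steps, Python scripts to look and compute and a tool call to move; the robot and the scene stay as the last step left them, time stands still between calls to the robot, and variables do not carry over. Pictures are saved under pics/ and viewed, at most 14 in all, crops included, and the job is handed in when it is done.

Besides the shell and the picture viewer there is one more tool, called after "Request:" in YAML: its name, and indented under it one key for each argument. move_arm: Moves the arm, as the interface text tells. Its arguments: {"type":"object","properties":{"deltas":{"type":"array","items":{"type":"number"}}},"required":["deltas"]}

```bash
mkdir -p pics
cat > h.py <<'E'
import numpy as np, cv2
from workcell import sensors, get_image, ctrl, find_in, regions_of
from scipy.spatial.transform import Rotation as Ro
def save(im,name): cv2.imwrite('pics/'+name+'.png', im['pixels'][:,:,::-1])
def pts(im,mask):
    v,u=np.nonzero(mask&(im['depth']>0)); z=im['depth'][v,u].astype(float)
    return ray(im,u,v,z)
def ray(im,u,v,z):
    K=im['intrinsics']; a=np.stack([(u-K[0,2])/K[0,0],(v-K[1,2])/K[1,1]],-1); s=a.copy()
    for _ in range(8): s=a/(1+im['k1']*(s**2).sum(-1,keepdims=True))
    c=np.concatenate([s,np.ones((len(s),1))],1)*np.asarray(z)[:,None]
    return (c-im['t'])@im['R']
E
python3 - <<'E'
from h import *
s=sensors.get_state(); print({k:np.round(v,3) for k,v in s.items()})
for n in ['scene','side']:
    im=get_image(n); save(im,n+'0'); print(n,'cam',np.round(-im['R'].T@im['t'],3))
    for t in ['white_rack','wood_rack','pot_red_center','pot_yellow_center','pot_green_center','pot_blue_center','tab_red','tab_yellow','tab_green','tab_blue']:
        for r in regions_of(t,im)[:2]:
            P=pts(im,r['mask'])
            if len(P): print(t,round(r['confidence'],2),r['bbox'],len(P),np.round(np.median(P,0),3),np.round(np.percentile(P,[2,98],axis=0),3).tolist())
E
```

```text
{'t': np.float64(0.0), 'joint_positions': array([-1.489,  0.313,  1.498, -0.   ,  1.331, -0.223]), 'joint_velocities': array([ 0.001, -0.001,  0.   ,  0.002, -0.001, -0.001]), 'tau': array([ 1.0000e-03, -4.0222e+01, -2.5226e+01,  6.9000e-02,  3.5000e-02,
       -0.0000e+00]), 'tcp_pos': array([ 0.158, -0.501,  0.206]), 'tool_rot': array([-3.104, -0.477, -0.   ]), 'ft_force': array([-1.177, -0.708,  0.028]), 'wrist_torque': array([-0.028,  0.014, -0.001]), 'grip_force': np.float64(0.0), 'gripper_width': np.float64(0.088)}
scene cam [1.003 0.525 0.594]
white_rack 0.87 [241.8, 198.3, 192.2, 123.0] 6046 [ 0.524 -0.     0.014] [[0.442, -0.209, 0.001], [0.547, 0.111, 0.017]]
wood_rack 0.62 [168.7, 249.3, 226.0, 179.3] 17073 [0.674 0.065 0.014] [[0.615, -0.12, 0.003], [0.733, 0.199, 0.017]]
wood_rack 0.31 [329.8, 208.7, 6.7, 17.5] 97 [ 0.445 -0.103  0.018] [[0.434, -0.117, 0.015], [0.453, -0.088, 0.021]]
pot_red_center 0.69 [299.6, 189.6, 29.0, 52.6] 1299 [ 0.501 -0.083  0.056] [[0.476, -0.112, 0.009], [0.512, -0.073, 0.081]]
pot_yellow_center 0.74 [337.8, 210.6, 32.8, 57.8] 1493 [ 0.496 -0
[... 1156 characters left out ...]
t_yellow_center 0.87 [250.3, 242.6, 37.0, 68.4] 2392 [ 0.476 -0.027  0.057] [[0.461, -0.035, 0.007], [0.5, 0.004, 0.08]]
pot_green_center 0.56 [223.5, 214.5, 34.5, 61.5] 1672 [0.474 0.049 0.064] [[0.461, 0.041, 0.01], [0.5, 0.08, 0.08]]
pot_blue_center 0.71 [323.5, 313.3, 48.7, 87.2] 3273 [ 0.476 -0.186  0.063] [[0.462, -0.196, 0.008], [0.503, -0.156, 0.08]]
tab_red 0.9 [257.2, 329.6, 31.4, 29.8] 537 [ 0.44  -0.098  0.018] [[0.432, -0.12, 0.016], [0.449, -0.072, 0.02]]
tab_yellow 0.75 [223.3, 292.7, 29.8, 28.3] 478 [ 0.44  -0.016  0.018] [[0.431, -0.04, 0.014], [0.45, 0.011, 0.019]]
tab_green 0.63 [198.3, 256.3, 27.1, 24.9] 349 [0.439 0.062 0.018] [[0.431, 0.04, 0.015], [0.449, 0.088, 0.02]]
```

```bash
cat > m.py <<'E'
from h import *
from scipy.optimize import minimize
A={t:[] for t in ['white_rack','wood_rack','pot_red_center','pot_yellow_center','pot_green_center','pot_blue_center']}
for n in ['scene','side']:
    im=get_image(n)
    for t in A:
        rs=regions_of(t,im)
        if not rs: continue
        P=pts(im,rs[0]['mask'])
        if 'rack' in t:
            P=P[(P[:,2]>.011)&(P[:,2]<.02)]
            D=np.linalg.norm(P[:,:2]-np.median(P[:,:2],0),axis=1); P=P[D<.4]
            r=cv2.minAreaRect(P[:,:2].astype(np.float32)); print(n,t,np.round(r[0],3),np.round(r[1],3),round(r[2],1),np.round(P[:,2].mean(),4))
        else:
            P=P[(P[:,2]>.074)]; r=cv2.minEnclosingCircle(P[:,:2].astype(np.float32)); print(n,t,np.round(r[0],4),round(r[1],4),np.round(np.median(P,0),4))
        A[t].append(P)
# rack fit: ring-surface occupancy in a known template
for t in ['white_rack','wood_rack']:
    P=np.concatenate(A[t])[:,:2]
    def cost(p):
        c,s=np.cos(p[2]),np.sin(p[2]); q=(P-p[:2])@np.array([[c,-s],[s,c]])
        o=np.maximum(np.abs(q)-[.058,.165],0).sum(1)
        dy=np.abs(q[:,1][:,None]-[.12,.04,-.04,-.12]).min(1)
        i=np.maximum(np.minimum(.031-np.abs(q[:,0]),.031-dy),0)
        return np.minimum(o+i,.01).mean()
    b=min((minimize(cost,[x,np.median(P[:,1])+y0,a],method='Nelder-Mead',options=dict(initial_simplex=None,xatol=1e-5,fatol=1e-9)) for x in ([.49] if 'white' in t else [.67]) for y0 in (-.04,0,.04) for a in (-.08,.08)),key=lambda r:r.fun)
    print(t,np.round(b.x,4),b.fun)
    c,s=np.cos(b.x[2]),np.sin(b.x[2])
    print([np.round(b.x[:2]+[-s*y,c*y],4).tolist() for y in (.12,.04,-.04,-.12)])
E
python3 m.py
```

```text
scene white_rack [ 0.49  -0.054] [0.118 0.334] 0.9 0.0151
scene wood_rack [0.672 0.034] [0.119 0.334] 2.5 0.0152
scene pot_red_center [ 0.4924 -0.0954] 0.0236 [ 0.4937 -0.0921  0.0792]
scene pot_yellow_center [ 0.4862 -0.012 ] 0.0233 [ 0.4878 -0.0095  0.0793]
scene pot_green_center [0.4855 0.0632] 0.0239 [0.4876 0.0659 0.0794]
scene pot_blue_center [ 0.4885 -0.1738] 0.0236 [ 0.4891 -0.1709  0.0792]
side white_rack [ 0.486 -0.055] [0.118 0.333] 0.4 0.0148
side wood_rack [0.67  0.035] [0.12  0.333] 2.2 0.0146
side pot_red_center [0. 0.] 0.0 [nan nan nan]
side pot_yellow_center [ 0.4822 -0.012 ] 0.0242 [ 0.4813 -0.0161  0.079 ]
side pot_green_center [0.4792 0.0429] 0.0427 [0.481  0.0585 0.079 ]
side pot_blue_center [ 0.4846 -0.1743] 0.0239 [ 0.4827 -0.1766  0.0787]
white_rack [ 0.4867 -0.0547  0.0023] 0.0001118682221901792
[[0.4864, 0.0653], [0.4866, -0.0147], [0.4868, -0.0947], [0.487, -0.1747]]
wood_rack [0.6711 0.0347 0.0382] 9.722755717410598e-05
[[0.6665, 0.1546], [0.6696, 0.0747], [0.6726, -0.0053], [0.6757, -0.0852]]
  return _methods._mean(a, axis=axis, dtype=dtype,
  ret = um.true_divide(
```

View pics/scene0.png

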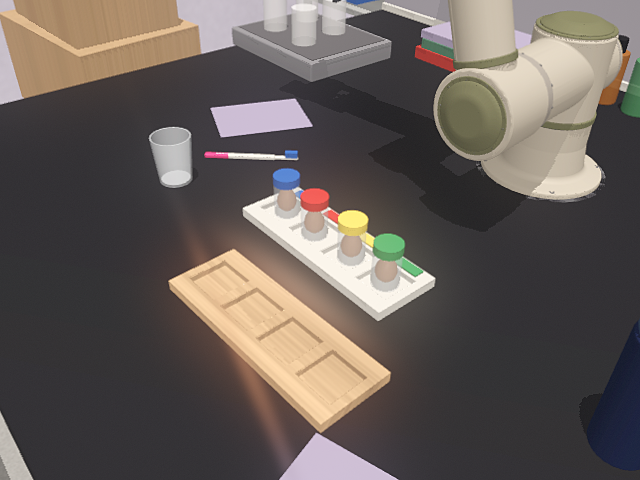

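View pics/side0.png

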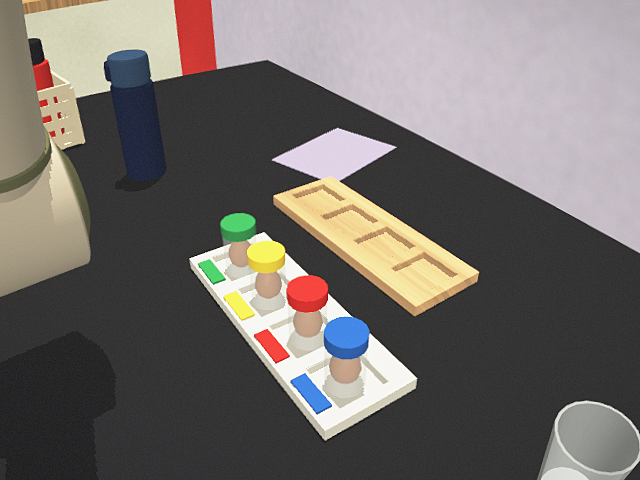

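The pictures match the detections. The wooden rack is empty, centred near (395–170, 250–425) in the scene view, and lies beyond the white rack. From the robot's left the order is green (388,247), yellow (353,222), red (315,200), blue (286,178). I turn the tool so the fingers close along world x, then start with blue.

Request:
move_arm:
  deltas: [0,0,0,0,0,-0.181,1,0,0,0,0,0,-0.181,1,0,0,0,0,0,-0.181,1,0,0,0,0,0,-0.181,1,0,0,0,0,0,-0.181,1,0,0,0,0,0,-0.181,1,0,0,0,0,0,-0.181,1,0,0,0,0,0,0,1]

```text
t: 2.8
tcp_pos: [0.1575, -0.5008, 0.2069]
tool_rot: [2.222, 2.221, 0.0]
ft_force: [0.2, -0.2, 0.5]
gripper_width: 0.0883
grip_force: 0.0
```

Request:
move_arm:
  deltas: [3.6,3.6,0,0,0,0,1,3.6,3.6,0,0,0,0,1,3.6,3.6,0,0,0,0,1,3.6,3.6,0,0,0,0,1,3.6,3.6,0,0,0,0,1,3.6,3.6,0,0,0,0,1,3.6,3.6,0,0,0,0,1,3.6,3.6,0,0,0,0,1,3.6,3.6,0,0,0,0,1,0,0,0,0,0,0,1]

```text
t: 4.05
tcp_pos: [0.4826, -0.1743, 0.2067]
tool_rot: [-2.22, -2.223, -0.0]
ft_force: [-0.5, -0.3, -0.2]
gripper_width: 0.0881
grip_force: 0.0
```

Run:
```python
from h import *
im=get_image('wrist'); save(im,'w0')
for t in ['pot_red_center','pot_yellow_center','pot_green_center','pot_blue_center']:
    for r in regions_of(t,im)[:1]:
        P=pts(im,r['mask']); P=P[P[:,2]>.074]
        if len(P): print(t,round(r['confidence'],2),np.round(cv2.minEnclosingCircle(P[:,:2].astype(np.float32)),4) if 0 else cv2.minEnclosingCircle(P[:,:2].astype(np.float32)))
```

```text
pot_red_center 0.7 ((0.491118460893631, -0.09728101640939713), 0.022527573630213737)
pot_yellow_center 0.94 ((0.4858022630214691, -0.026482626795768738), 0.017908094450831413)
pot_blue_center 0.92 ((0.4871405363082886, -0.17466092109680176), 0.022481495514512062)
```

View pics/w0.png

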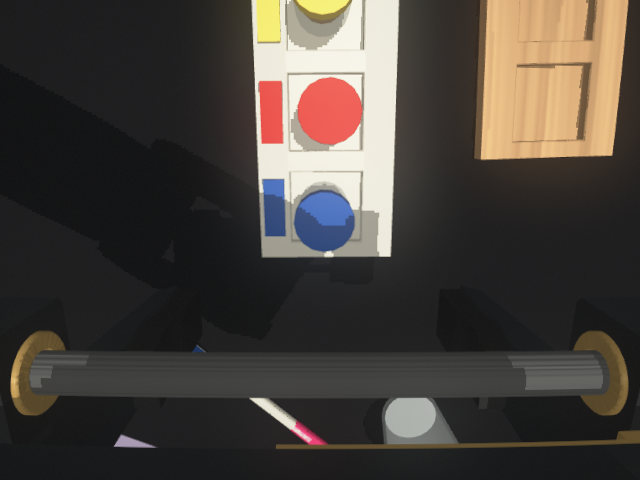

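The wrist view has the blue lid at (325,220) and red at (330,112), and blue works out at (0.487, −0.1745), which agrees with the other cameras. Next I descend and grip.

Request:
move_arm:
  deltas: [0,0.4,3.5,0,0,0,1,0,0,3.5,0,0,0,1,0,0,3.5,0,0,0,1,0,0,3.5,0,0,0,1,0,0,3.4,0,0,0,1,0,0,0,0,0,0,0.3,0,0,0,0,0,0,0.3,0,0,0,0,0,0,0.3,0,0,0,0,0,0,0.3,0,0,0,0,0,0,0.3]

```text
t: 5.55
tcp_pos: [0.4855, -0.1767, 0.0335]
tool_rot: [2.22, 2.222, 0.0]
ft_force: [-0.1, -0.3, 3.1]
gripper_width: 0.0442
grip_force: 30.0
```

Request:
move_arm:
  deltas: [0,0,-1,0,0,0,0.3,0,0,-3,0,0,0,0.3,0,0,-3,0,0,0,0.3,0,0,-3,0,0,0,0.3,3.6,2,0,0,0,0,0.3,3.6,2,0,0,0,0,0.3,3.6,2,0,0,0,0,0.3,3.6,2,0,0,0,0,0.3,3.6,2,0,0,0,0,0.3,3.6,2,0,0,0,0,0.3]

```text
t: 6.8
tcp_pos: [0.6054, 0.041, 0.1334]
tool_rot: [-2.22, -2.223, 0.0]
ft_force: [-0.4, 0.6, -1.4]
gripper_width: 0.0442
grip_force: 30.0
```

Request:
move_arm:
  deltas: [3.6,2,0,0,0,0,0.3,3.6,2,0,0,0,0,0.3,3.6,2,0,0,0,0,0.3,0,0,0,0,0,0,0.3,0,0,0,0,0,0,0.3]

```text
t: 7.42
tcp_pos: [0.6645, 0.1473, 0.133]
tool_rot: [-2.22, -2.222, 0.001]
ft_force: [1.4, 0.0, -1.0]
gripper_width: 0.0443
grip_force: 30.0
```

Request:
move_arm:
  deltas: [0.6,0.2,2.5,0,0,0,0.3,0,0,2.5,0,0,0,0.3,0,0,2.5,0,0,0,0.3,0,0,1.5,0,0,0,0.3,0,0,0.6,0,0,0,0.3,0,0,0.3,0,0,0,0.3,0,0,0,0,0,0,0.3]

```text
t: 8.3
tcp_pos: [0.6672, 0.1536, 0.0345]
tool_rot: [2.22, 2.222, 0.001]
ft_force: [-0.5, 0.8, -0.5]
gripper_width: 0.0443
grip_force: 30.0
```

Request:
move_arm:
  deltas: [0,0,0.1,0,0,0,0.3,0,0,0,0,0,0,0.3,0,0,0,0,0,0,1,0,0,0,0,0,0,1,0,0,0,0,0,0,1,0,0,0,0,0,0,1,0,0,-3,0,0,0,1,0,0,-5,0,0,0,1,0,0,-5,0,0,0,1,-3.5,-2.5,-1,0,0,0,1]

```text
t: 9.55
tcp_pos: [0.6436, 0.1197, 0.1766]
tool_rot: [2.214, 2.222, 0.008]
ft_force: [0.5, -0.1, -1.0]
gripper_width: 0.0882
grip_force: 0.0
```

Request:
move_arm:
  deltas: [-3.6,-2.5,0,0,0,0,1,-3.6,-2.5,0,0,0,0,1,-3.6,-2.5,0,0,0,0,1,-3.6,-2.5,0,0,0,0,1,-3.6,-2.5,0,0,0,0,1,-3.5,-2.6,0,0,0,0,1,0,0,0,0,0,0,1]

```text
t: 10.42
tcp_pos: [0.4902, -0.0981, 0.1733]
tool_rot: [2.224, 2.219, -0.0]
ft_force: [-0.5, -0.1, 0.1]
gripper_width: 0.0881
grip_force: 0.0
```

```bash
cat > l.py <<'E'
from h import *
import sys
for n in ['wrist','scene','side']:
  im=get_image(n); save(im,n+sys.argv[1])
  for t in ['pot_red_center','pot_yellow_center','pot_green_center','pot_blue_center']:
    for r in regions_of(t,im)[:1]:
        P=pts(im,r['mask']); P=P[(P[:,2]>.07)&(P[:,2]<.1)]
        if len(P)>20:
            c,rad=cv2.minEnclosingCircle(P[:,:2].astype(np.float32)); print(n,t,round(r['confidence'],2),np.round(c,4),round(rad,4),np.round(np.percentile(P[:,2],98),4))
E
python3 l.py 1
```

```text
wrist pot_red_center 0.75 [ 0.4908 -0.0966] 0.0224 0.0803
wrist pot_yellow_center 0.59 [ 0.4861 -0.0134] 0.0223 0.0804
wrist pot_green_center 0.68 [0.4859 0.042 ] 0.0096 0.0785
scene pot_red_center 0.93 [ 0.4909 -0.0953] 0.0248 0.081
scene pot_yellow_center 0.96 [ 0.4872 -0.0125] 0.0238 0.0812
scene pot_green_center 0.73 [0.4857 0.064 ] 0.0232 0.0812
scene pot_blue_center 0.95 [0.6683 0.157 ] 0.0233 0.0812
side pot_red_center 0.7 [ 0.4873 -0.0961] 0.0237 0.0804
side pot_yellow_center 0.86 [ 0.4823 -0.0132] 0.0229 0.0804
side pot_green_center 0.91 [0.4808 0.0466] 0.0405 0.0804
side pot_blue_center 0.78 [0.6642 0.155 ] 0.0231 0.0801
```

Request:
move_arm:
  deltas: [0.2,0,3.5,0,0,0,1,0,0,3.5,0,0,0,1,0,0,3.5,0,0,0,1,0,0,3.5,0,0,0,1,0,0,0,0,0,0,0.3,0,0,0,0,0,0,0.3,0,0,0,0,0,0,0.3,0,0,0,0,0,0,0.3,0,0,0,0,0,0,0.3]

```text
t: 12.3
tcp_pos: [0.4913, -0.0946, 0.0335]
tool_rot: [2.22, 2.222, 0.0]
ft_force: [-1.2, -0.1, 3.9]
gripper_width: 0.0444
grip_force: 30.0
```

Request:
move_arm:
  deltas: [0,0,-1,0,0,0,0.3,0,0,-3,0,0,0,0.3,0,0,-3,0,0,0,0.3,0,0,-3,0,0,0,0.3,2.8,3,0,0,0,0,0.3,2.8,3,0,0,0,0,0.3,2.8,3,0,0,0,0,0.3,2.8,3,0,0,0,0,0.3,2.8,3,0,0,0,0,0.3,2.8,2.8,0,0,0,0,0.3]

```text
t: 13.55
tcp_pos: [0.6697, 0.0748, 0.1334]
tool_rot: [-2.22, -2.223, -0.0]
ft_force: [0.3, -0.9, -0.6]
gripper_width: 0.0442
grip_force: 30.0
```

Request:
move_arm:
  deltas: [0,0,0,0,0,0,0.3,0,0,0,0,0,0,0.3]

```text
t: 13.8
tcp_pos: [0.6685, 0.0733, 0.133]
tool_rot: [-2.22, -2.222, 0.001]
ft_force: [-0.1, -0.4, -0.7]
gripper_width: 0.0444
grip_force: 30.0
```

Request:
move_arm:
  deltas: [0.1,0.1,2.5,0,0,0,0.3,0,0,2.5,0,0,0,0.3,0,0,2.5,0,0,0,0.3,0,0,1.5,0,0,0,0.3,0,0,0.6,0,0,0,0.3,0,0,0.3,0,0,0,0.3,0,0,0.1,0,0,0,0.3,0,0,0,0,0,0,0.3]

```text
t: 14.8
tcp_pos: [0.6703, 0.0747, 0.0336]
tool_rot: [2.22, 2.222, 0.001]
ft_force: [0.3, -0.8, 0.3]
gripper_width: 0.0442
grip_force: 30.0
```

Request:
move_arm:
  deltas: [0,0,0,0,0,0,1,0,0,0,0,0,0,1,0,0,0,0,0,0,1,0,0,0,0,0,0,1,0,0,-3,0,0,0,1,0,0,-5,0,0,0,1,0,0,-6,0,0,0,1,-2,-4.5,0,0,0,0,1,-2,-4.5,0,0,0,0,1,0,0,0,0,0,0,1]

```text
t: 16.05
tcp_pos: [0.5776, 0.034, 0.1731]
tool_rot: [-2.221, -2.22, 0.002]
ft_force: [-0.5, -1.1, 0.7]
gripper_width: 0.0878
grip_force: 0.0
```

Request:
move_arm:
  deltas: [-2.3,-4.6,0,0,0,0,1,-2.4,-4.6,0,0,0,0,1,0,0,0,0,0,0,1]

```text
t: 16.42
tcp_pos: [0.4872, -0.0132, 0.1734]
tool_rot: [2.222, 2.22, 0.0]
ft_force: [0.4, 0.3, 0.2]
gripper_width: 0.0882
grip_force: 0.0
```

Request:
move_arm:
  deltas: [0,-0.1,3.5,0,0,0,1,0,0,3.5,0,0,0,1,0,0,3.5,0,0,0,1,0,0,3.5,0,0,0,1,0,0,0,0,0,0,0.3,0,0,0,0,0,0,0.3,0,0,0,0,0,0,0.3,0,0,0,0,0,0,0.3,0,0,0,0,0,0,0.3]

```text
t: 17.55
tcp_pos: [0.4873, -0.0126, 0.0335]
tool_rot: [2.22, 2.222, 0.001]
ft_force: [-1.4, -0.2, 2.7]
gripper_width: 0.0443
grip_force: 30.0
```

Request:
move_arm:
  deltas: [0,0,-1,0,0,0,0.3,0,0,-3,0,0,0,0.3,0,0,-3,0,0,0,0.3,0,0,-3,0,0,0,0.3,0.2,4,0,0,0,0,0.3,0.2,4,0,0,0,0,0.3,0.2,4,0,0,0,0,0.3,0.2,4,0,0,0,0,0.3,0,2.6,0,0,0,0,0.3,0,0,0,0,0,0,0.3]

```text
t: 18.8
tcp_pos: [0.6736, -0.0043, 0.1326]
tool_rot: [-2.22, -2.223, 0.0]
ft_force: [-0.7, -0.0, -1.9]
gripper_width: 0.0441
grip_force: 30.0
```

Request:
move_arm:
  deltas: [0,0,2.5,0,0,0,0.3,0,0,2.5,0,0,0,0.3,0,0,2.5,0,0,0,0.3,0,0,1.5,0,0,0,0.3,0,0,0.6,0,0,0,0.3,0,0,0.3,0,0,0,0.3,0,0,0.1,0,0,0,0.3,0,0,0,0,0,0,0.3]

```text
t: 19.8
tcp_pos: [0.6733, -0.0043, 0.0336]
tool_rot: [2.22, 2.222, 0.001]
ft_force: [0.1, 0.0, 1.6]
gripper_width: 0.0445
grip_force: 30.0
```

Request:
move_arm:
  deltas: [0,0,0,0,0,0,1,0,0,0,0,0,0,1,0,0,0,0,0,0,1,0,0,0,0,0,0,1,0,0,-3,0,0,0,1,0,0,-5,0,0,0,1,0,0,-6,0,0,0,1,1.7,-4.5,0,0,0,0,1,1.7,-4.5,0,0,0,0,1,0,0,0,0,0,0,1]

```text
t: 21.05
tcp_pos: [0.5806, 0.0308, 0.1732]
tool_rot: [-2.218, -2.223, 0.001]
ft_force: [0.7, -0.4, 0.5]
gripper_width: 0.0879
grip_force: 0.0
```

Request:
move_arm:
  deltas: [1.7,-4.8,0,0,0,0,1,1.7,-4.8,0,0,0,0,1,0,0,0,0,0,0,1]

```text
t: 21.42
tcp_pos: [0.4858, 0.0642, 0.1734]
tool_rot: [2.219, 2.224, 0.0]
ft_force: [0.4, -0.9, 0.4]
gripper_width: 0.0885
grip_force: 0.0
```

```bash
python3 l.py 2
```

```text
wrist pot_red_center 0.83 [0.6697 0.0727] 0.0231 0.0807
wrist pot_yellow_center 0.72 [ 0.6668 -0.0025] 0.022 0.0807
wrist pot_green_center 0.95 [0.4857 0.0626] 0.0225 0.0804
wrist pot_blue_center 0.6 [0.6684 0.1552] 0.0229 0.0808
scene pot_red_center 0.75 [0.6697 0.0737] 0.0229 0.0812
scene pot_yellow_center 0.79 [ 0.6714 -0.0033] 0.0236 0.081
scene pot_green_center 0.71 [0.4859 0.0636] 0.0241 0.0814
scene pot_blue_center 0.93 [0.6693 0.157 ] 0.0228 0.0812
side pot_red_center 0.8 [0.6659 0.0722] 0.0238 0.0804
side pot_yellow_center 0.67 [ 0.6677 -0.0059] 0.0228 0.0803
side pot_green_center 0.7 [0.4829 0.0629] 0.0238 0.0804
side pot_blue_center 0.94 [0.6655 0.1547] 0.0228 0.0802
```

Request:
move_arm:
  deltas: [-0.1,0,3.5,0,0,0,1,0,0,3.5,0,0,0,1,0,0,3.5,0,0,0,1,0,0,3.5,0,0,0,1,0,0,0,0,0,0,0.3,0,0,0,0,0,0,0.3,0,0,0,0,0,0,0.3,0,0,0,0,0,0,0.3,0,0,0,0,0,0,0.3]

```text
t: 23.3
tcp_pos: [0.4872, 0.0625, 0.0334]
tool_rot: [2.22, 2.222, 0.001]
ft_force: [-1.8, -0.5, 4.2]
gripper_width: 0.0445
grip_force: 30.0
```

Request:
move_arm:
  deltas: [0,0,-1,0,0,0,0.3,0,0,-3,0,0,0,0.3,0,0,-3,0,0,0,0.3,0,0,-3,0,0,0,0.3,-3,3.8,0,0,0,0,0.3,-3,3.8,0,0,0,0,0.3,-3,3.8,0,0,0,0,0.3,-3,3.8,0,0,0,0,0.3,-2.9,3.7,0,0,0,0,0.3,0,0,0,0,0,0,0.3]

```text
t: 24.55
tcp_pos: [0.6771, -0.0883, 0.132]
tool_rot: [-2.222, -2.22, 0.001]
ft_force: [0.2, 0.9, -0.7]
gripper_width: 0.044
grip_force: 30.0
```

Request:
move_arm:
  deltas: [0.2,-0.1,2.5,0,0,0,0.3,0,0,2.5,0,0,0,0.3,0,0,2.5,0,0,0,0.3,0,0,1.5,0,0,0,0.3,0,0,0.6,0,0,0,0.3,0,0,0.3,0,0,0,0.3,0,0,0.1,0,0,0,0.3,0,0,0,0,0,0,0.3]

```text
t: 25.55
tcp_pos: [0.6754, -0.0844, 0.0336]
tool_rot: [2.22, 2.222, 0.001]
ft_force: [0.1, 0.1, -0.4]
gripper_width: 0.044
grip_force: 30.0
```

Request:
move_arm:
  deltas: [0,0,0,0,0,0,1,0,0,0,0,0,0,1,0,0,0,0,0,0,1,0,0,0,0,0,0,1,0,0,-3,0,0,0,1,0,0,-5,0,0,0,1,0,0,-6,0,0,0,1,0,-4.5,0,0,0,0,1,0,-4.5,0,0,0,0,1,0,0,0,0,0,0,1]

```text
t: 26.8
tcp_pos: [0.5828, -0.084, 0.1731]
tool_rot: [-2.22, -2.221, 0.001]
ft_force: [0.5, -0.3, 0.3]
gripper_width: 0.0881
grip_force: 0.0
```

```bash
python3 l.py 3
```

```text
wrist pot_yellow_center 0.89 [ 0.6718 -0.0053] 0.0226 0.0806
wrist pot_green_center 0.84 [ 0.674  -0.0849] 0.0226 0.0806
scene pot_red_center 0.86 [0.6687 0.0739] 0.0237 0.0812
scene pot_yellow_center 0.91 [ 0.6713 -0.0039] 0.0239 0.0811
scene pot_green_center 0.65 [ 0.6806 -0.0592] 0.0487 0.0809
scene pot_blue_center 0.65 [0.668  0.1568] 0.0241 0.0812
side pot_yellow_center 0.81 [ 0.6683 -0.0052] 0.0236 0.0802
side pot_green_center 0.77 [ 0.6713 -0.0849] 0.0237 0.0804
side pot_blue_center 0.83 [0.6652 0.1546] 0.0234 0.0802
```

View pics/scene3.png

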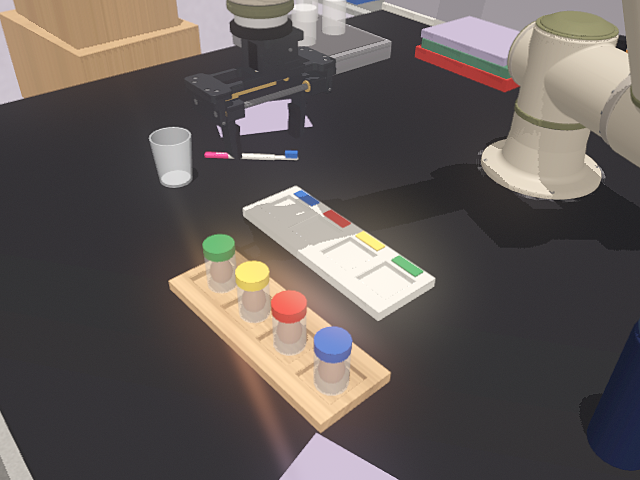

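All four pots stand upright in the wooden rack: green (219,248), yellow (253,276), red (289,306) and blue (333,345). That is the reverse of the tab order, their lids are at 80 mm, and the gripper is clear.

```bash
python3 -c "
from workcell import ctrl; print(ctrl.sign_off())"
```

```text
the job is handed in; nothing more can be done
None
```

The job is handed in: all four pots stand upright in the wooden rack in reverse order, each measured within about 4 mm of its recess centre, after about 27 s on the robot's clock; the hand-in returned no verdict.

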